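# Drop the plot tile onto its locating pin in the landscape model

### The job

Fit the wooden plot tile, the plate with the block building and the round hole, into the empty plot of the landscape model, with the short steel pin through its hole: the pin may stand anywhere along its slot, so slide the tile lightly over the pin along the slot until the hole finds it and the tile can drop. Leave it lying flat on the board, straight with it, its building at the end where the trees are. Press only lightly on the pin, set the tile down without a bang and leave the loose blocks and the loose cone tree where they are.

Things in the scene. Friction and masses are not known exactly. Their poses are not given: they have to be found in the camera images.
- board: landscape model baseboard, card, 280 (its x) x 260 (y) x 18 mm, fixed; origin at the centre of its underside, z up. Bare round the slot. Its -x end (beyond 106 mm from centre) has two low grey steps and four white trees up to 80 mm above the table; low white houses are glued on beyond 111 mm at the +x end; a loose block up to 30 mm tall stands about 100 mm to each side (y) of its centre line
- slot_end (a point): end, nearest the trees, of the dark slot in the board's top (18 mm above the table); the slot is 12 mm wide and runs 60 mm from here along the board's +x; axes as the board's. A fixed upright steel pin, 10 mm in diameter, 10 mm tall above the board, rim slightly rounded, is clamped on the slot's centre line, anywhere from 10 to 50 mm along +x from this point: where exactly is not measured
- tile_grip (a point): centre of the block building (36 mm in tile x, 60 in tile y, 44 tall) on the loose tile, to be grasped across its 36 mm; 27 mm above the tile's underside, 22 mm above the plate's upper face. The building's top is 22 mm above this point, with a 5 mm roof box on it. Tile x runs from the building to the hole, z up
- tile_hole (a point): centre of the tile's round 13 mm through hole, at the underside, 55 mm in +x from tile_grip; axes as the tile's. The plywood plate, 120 (x) x 90 (y) x 5 mm, reaches 30 mm beyond the hole in +x, 90 mm in -x and 45 mm to each side; the tile weighs about 0.16 kg. Seated, this point is level with slot_end; with the plate level on the pin's top it is 10 mm higher
- house_a: loose white block house 70 x 30 x 22 mm on the board, origin under its centre; to be left alone
- house_b: loose wooden block house 50 x 28 x 30 mm on the board, origin under its centre; to be left alone
- tree_cone: loose white cone tree, 38 mm wide, 54 mm tall, about 120 mm beyond the tile's centre along the tile's x at the start, origin under its centre; to be left alone
Not all that is in view belongs to the job. What is meant by the part that bears tile_grip is not blue or green, and is the smaller of those in its own colour.

How it is judged (in metres and radians):
On the way, in this order (a step that is already met when the one before it is completed fails the run):
1. the tile is lifted off the table and brought over the plot, not yet down (z of tile_hole in the frame of slot_end above 0.006 m and horizontal distance between tile_hole and pin_c0 below 0.05 m), for 0.2 s.
2. the tile has dropped over the pin, flat on the board (z of tile_hole in the frame of slot_end between -0.002 and 0.002 m and horizontal distance between tile_hole and pin_c0 below 0.004 m and angle between tile_hole's own z axis and vertical below 0.035 rad), for 0.2 s.
At the end, for the whole second after the job is handed in: The tile lies flat on the board (underside within 2 mm of its top, tilt under 2 degrees) with the pin in its hole (its axis within 4 mm of the hole's), straight with the board within 8 degrees, its building towards the trees, at rest and released (all of step 2 and angle between the x axis of tile_hole and the x axis of board, either way round below 0.14 rad and x of tile_grip in the frame of board below 0.03 m and linear speed of tile below 0.01 m/s); the robot touches nothing.
It fails at once if the tile presses on the pin with more than 25 N (contact force between tile and pin_c0 above 25 N).
It fails at once if the tile is slammed down on the model with more than 70 N (contact force between tile and board above 70 N).
It fails at once if a bystander is moved by more than 15 mm (distance of any of house_a, house_b, tree_cone from where it was at the start of the episode above 0.015 m).
It also fails if it takes over 69 s, if anything falls off the work surface, if the arm or the gripper's body presses on something with over 40 N, if the wrist force passes 120 N, or if a joint passes its speed limit or range.

### The arm

A 7-joint arm with a two-finger parallel gripper is mounted at the origin on the work surface. World frame = base frame: x ahead of the robot, y to its left, z up, the work surface at z = 0. Lengths are in mm, angles in rad, forces in N, time in s.
With the tool pointing down it reaches from about 400 to 875 mm from the base axis. Payload 4.4 kg.
Tool frame: the origin (TCP) lies midway between the tips of the shut fingers; the grasp point (between the pads) lies ctrl.tcp_to_grasp behind it (ctrl.tcp_to_grasp is the distance from the TCP to the grasp point, in mm); z points along the fingers, y is the line along which they close (so a half turn about z gives the same grasp; the last joint's range is limited). The gripper opens to 85 mm and grips with 20 to 120 N. Pads are 22 mm wide; open, the fingers measure 114 mm over their backs; the gripper's body (76 mm by 85 mm) begins 54 mm behind the grasp point. The pads swing forward as they close: fully open they stand 13 mm farther back than shut.
Start: joints at [1.203, 0.628, 0.038, 1.517, -0.027, 0.996, -0.02], TCP at [193.233, -620.628, 231.313] pointing down, gripper open.
Joint ranges: [-3.06, 3.06], [-0.37, 2.12], [-1.25, 1.32], [0.18, 2.47], [-1.1, 4.24], [0.23, 1.98], [-2.94, 2.94]. Speed limits (rad/s): [2.57, 2.57, 3.14, 3.14, 3.14, 3.14, 3.14].

### API

Orientations are given as [roll, pitch, yaw] about the fixed x, y, z axes, in that order (R = Rz(yaw) Ry(pitch) Rx(roll)).
In Python, from cell import ctrl, get_image, get_calibration, workorder, boxes_of, place_of gives the robot as it stands.
- The arm moves only by the tool play_rows, never from a script. Its argument "series" is a list that holds one entry, the list of rows, each a list of 7 numbers: the shift along the world's x, y, z in cm, then the turn, a rotation vector about the world's x, y, z in degrees, then the closure, from 0 (fully open) to 1 (shut). A call has 1 to 20 rows; each row shifts and turns the commanded pose from where the row before left it; what a row does not reach is not made up. A row lasts 1/8 s, in which the tool goes at most 62.5 mm and 10.7 degrees, less where a joint would pass 70% of its speed; a pose out of reach is approached as far as the arm can. A call with a gripper value outside its range is refused whole. The fingers move at their own pace and stop on an object; the grip force is fixed at half the most. Time passes only in rows, so rows that do not move let the fingers close. It gives the time, the measured TCP pose, the force, the opening and the grip force at its end, in the units of the state.
- ctrl.read_state(): the state, without advancing time (a new reading comes with each control period).
- get_image(name): name is "scene" or "top" or "wrist"; returns (picture, depth): 384x512x3 uint8, red, green, blue; 384x512 float32, mm along the optical axis (not along the pixel's ray), 0 where there is no reading.
- get_calibration(name): a dict with "K" (3x3 intrinsics, pixels), "R" (3x3) and "t" (3): a world point X has camera coordinates R X + t; the wrist camera has in their place "mount" (4x4, takes a point from camera to tool coordinates, whose origin is the TCP and whose axes are the flange's). Camera axes: x right, y down, z forward; pixel columns grow to the right and rows downward; lengths in mm; the calibration is good to about 2 mm. A picture is of the moment at which its call begins: read the wrist's pose just before it. get_calibration takes no time and is no camera call.
- workorder.finish_job(): hands the job in; it is judged then, once.
Trained networks look in the newest picture that a camera, given by its name, has taken for a name from the list of things; names that differ only in an ending like _2 or _b are one class to them, and where a whole thing is asked for, a point or a joint stands for the part that bears it (a point fixed in the world has none). Each returns a list of dicts, best first, with "p" (0 to 1); they miss things now and then, are a little off and sometimes report something else, mostly with a low value. They report only what shows in the picture. A call takes as long as a camera call. They do not tell look-alikes from the thing itself.
- boxes_of(target, camera): "pixel" ([column, row] in pixels, amid what is visible of it).
- place_of(target, camera): "pixel" ([column, row] in pixels: a listed point, or the origin of a listed thing).
The state is a dict: "clock": time; "qpos": joint angles; "qd": joint speeds; "tau": joint torques, N m; "eef_pos": TCP position; "tool_rot": TCP orientation; "force": force on the tool from outside, world axes, zero at the start; "torque": the same for the moment, N m; "width": finger opening in mm; "gripper_force": force on a finger pad.
Only numpy, scipy, OpenCV 4.12 (cv2) and the standard library are available. Lean on these libraries where they do the work, as an engineer would, in place of code of your own. Each camera call takes 0.05 s, during which the arm holds its last target. There are 200 camera calls.

## Working session

There is one attempt and no reset: what is moved stays moved. The work goes in short steps, Python scripts to look and compute and a tool call to move; the robot and the scene stay as the last step left them, time stands still between calls to the robot, and variables do not carry over. Pictures are saved under pics/ and viewed, at most 10 in all, crops included, and the job is handed in when it is done.

Besides the shell and the picture viewer there is one more tool, called as name([rows], argument=value, ...), one row to a line, values as JSON. play_rows: Moves the arm, as the interface text tells. Its arguments: {"type":"object","properties":{"series":{"type":"array"}},"required":["series"]}

```bash
ls; mkdir -p pics
cat > h.py <<'E'
import numpy as np, cv2
from cell import ctrl, get_image, get_calibration, workorder, boxes_of, place_of
from scipy.spatial.transform import Rotation as Ro
def cam(name):
    c=get_calibration(name); K=np.array(c["K"])
    if "R" in c:
        R=np.array(c["R"]); t=np.array(c["t"]); return K,R.T,-R.T@t
    s=ctrl.read_state(); M=np.array(c["mount"]); Rt=Ro.from_euler('xyz',s["tool_rot"]).as_matrix()
    return K,Rt@M[:3,:3],Rt@M[:3,3]+np.array(s["eef_pos"])
def atz(C,px,z):
    K,R,o=C; d=R@np.linalg.inv(K)@[px[0],px[1],1]; return o+d*(z-o[2])/d[2]
def atd(C,px,dep):
    K,R,o=C; u,v=int(round(px[0])),int(round(px[1])); D=np.median(dep[max(0,v-1):v+2,max(0,u-1):u+2])
    return o+R@np.linalg.inv(K)@[px[0],px[1],1]*D
def save(n,im): cv2.imwrite(f"pics/{n}.png",im[:,:,::-1])
E
python3 - <<'E'
from h import *
np.set_printoptions(precision=1,suppress=True)
print(ctrl.read_state()["clock"],ctrl.tcp_to_grasp, ctrl.read_state()["tool_rot"])
ims=[]
for n in ["scene","top"]:
    C=cam(n); im,d=get_image(n); save(n,im); ims.append(im)
    print(n,C[2])
    for t in ["board","slot_end","tile_grip","tile_hole","house_a","tree_cone"]:
        for r in place_of(t,n)[:4]:
            print(t,round(r["p"],2),np.round(r["pixel"]),atd(C,r["pixel"],d) if 0<=r["pixel"][0]<511 and 0<=r["pixel"][1]<383 else None)
E
```

```text
pics
0.0 18.700000000000003 [-3.1  0.   0.3]
scene [1092.2   60.   817.2]
board 0.87 [336. 237.] [565.9 162.5  18.9]
slot_end 0.86 [336. 236.] [562.6 163.6  19.7]
tile_grip 0.79 [202. 207.] [ 537.6 -166.8   49.8]
tile_grip 0.73 [104. 200.] [ 553.8 -404.6   64.7]
tile_grip 0.68 [142. 128.] [ 277.2 -400.    55.9]
tile_grip 0.64 [227. 156.] [ 356.  -136.2   47.2]
tile_hole 0.75 [150. 155.] [ 338.  -368.2    9.4]
tile_hole 0.7 [138. 207.] [ 524.4 -345.6    6.4]
tile_hole 0.63 [196. 233.] [ 584.5 -175.4    7.3]
tile_hole 0.56 [240. 175.] [384.3 -99.3   6.2]
house_a 0.8 [378. 257.] [623.2 252.7  40.4]
house_a 0.65 [297. 217.] [535.9  68.1  42.8]
tree_cone 0.69 [189. 260.] [ 673.3 -169.6   29.5]
top [ 328.8  -45.  1177.6]
board 0.81 [198. 181.] [548.2 149.8  17.3]
slot_end 0.85 [195. 176.] [564.9 160.2  17. ]
tile_grip 0.88 [302. 191.] [ 516.4 -177.    47.3]
tile_grip 0.69 [379. 190.] [ 521.5 -407.5   63.2]
tile_grip 0.6 [288. 253.] [ 329.6 -133.4   53.7]
tile_grip 0.55 [382. 279.] [ 258.9 -402.6   75.7]
tile_hole 0.97 [302. 173.] [ 582.5 -182.7    3.7]
tile_hole 0.87 [356. 192.] [ 525.  -353.4    5.2]
tile_hole 0.75 [276. 235.] [ 382.3 -100.4    1.9]
tile_hole 0.62 [366. 255.] [ 325.1 -379.6    0.5]
house_a 0.79 [164. 162.] [602.5 255.6  39.4]
house_a 0.69 [228. 196.] [503.9  53.5  18.5]
tree_cone 0.64 [300. 150.] [ 652.6 -172.9   24.4]
tree_cone 0.53 [302. 174.] [ 579.  -181.9    1.8]
```

View pics/scene.png

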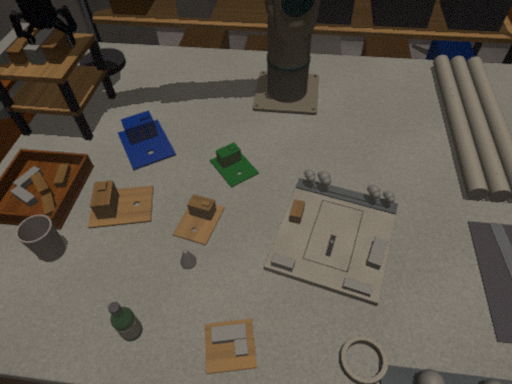

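View pics/top.png

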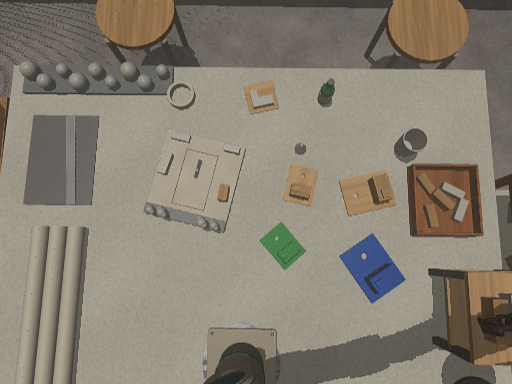

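The top picture shows these look-alikes (top pixels):
- small wooden plate with a block and hole at (302,187)
- larger wooden plate at (368,193)
- green plate at (283,246)
- blue plate at (373,268)
- wooden plate with white blocks and no hole at (262,97)

I choose the smaller wooden one at (302,187), because the cone lies beyond its hole at (300,148). The slot is at (198,169), with the trees at the lower end of the board.

Run:
```python
from h import *
np.set_printoptions(precision=2,suppress=True)
s=ctrl.read_state(); print(s["tool_rot"],s["width"],s["clock"])
C=cam("top"); im,d=get_image("top")
g=atz(C,place_of("tile_grip","top")[0]["pixel"],27); h=atz(C,place_of("tile_hole","top")[0]["pixel"],0)
se=atz(C,place_of("slot_end","top")[0]["pixel"],18); b=atz(C,place_of("board","top")[0]["pixel"],0)
print("grip",g,"hole",h,"slot",se,"board",b, np.linalg.norm((h-g)[:2]),np.degrees(np.arctan2(*(h-g)[[1,0]])))
C=cam("scene"); im2,d2=get_image("scene")
for r in place_of("tile_grip","scene")[:1]: print(atz(C,r["pixel"],27))
print(atz(C,place_of("slot_end","scene")[0]["pixel"],18))
# tile plate by colour in top
hsv=cv2.cvtColor(im,cv2.COLOR_RGB2HSV)
m=cv2.inRange(hsv,(8,70,60),(25,255,255)); m[:, :270]=0;m[:,330:]=0;m[:155]=0;m[215:]=0
pts=cv2.findNonZero(m); r=cv2.minAreaRect(pts); bx=cv2.boxPoints(r); C=cam("top")
W=np.array([atz(C,p,5) for p in bx]); print(W[:,:2], np.linalg.norm(np.diff(W,axis=0),axis=1), len(pts))
e=W[1:]-W[:-1]; print(np.degrees(np.arctan2(e[:,1],e[:,0])))
save("crop",np.hstack([cv2.resize(im[130:230,270:370],(400,400),interpolation=2),cv2.resize(im[130:230,145:245],(400,400),interpolation=2)]))
```

```text
[ 3.14 -0.    0.3 ] 85.40294919262175 0.7
grip [ 263.28 -425.22   27.  ] hole [ 580.12 -187.58    0.  ] slot [562.5  155.74  18.  ] board [554.47 147.71   0.  ] 396.0532193662338 36.87092745516163
[ 528.22 -426.25   27.  ]
[558.71 158.09  18.  ]
[[ 494.25 -119.77]
 [ 613.33 -144.38]
 [ 595.07 -233.19]
 [ 476.67 -207.28]] [121.6   90.66 121.21] 1025
[ -11.68 -101.62  167.66]
```

View pics/crop.png

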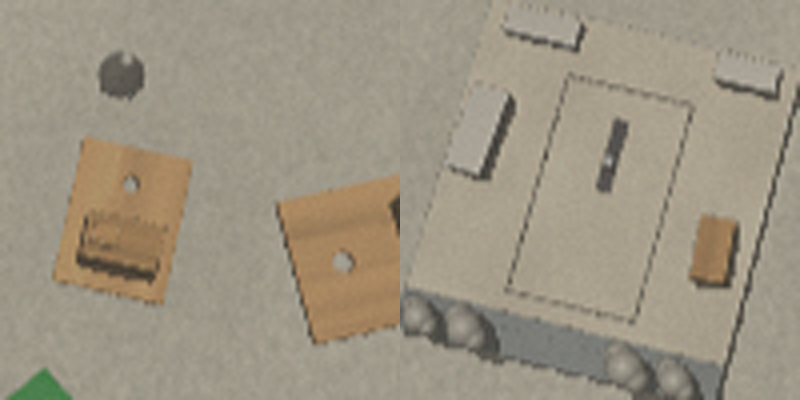

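The crop confirms the choice. The small tile has a 121 x 91 mm outline, its building at crop (122,240), its hole at (131,183) and its x at about -12°. The slot runs from (604,190) to (620,120), with a bright pin near (609,158), and the board yaw is about -15°. I'm moving above the tile now.

play_rows([
  [[2.7, 3.75, 0, 0, 0, 5, 0], [2.7, 3.75, 0, 0, 0, 5, 0], [2.7, 3.75, 0, 0, 0, 5, 0], [2.7, 3.75, 0, 0, 0, 5, 0], [2.7, 3.75, 0, 0, 0, 5, 0], [2.7, 3.75, 0, 0, 0, 5, 0], [2.7, 3.75, 0, 0, 0, 5, 0], [2.7, 3.75, 0, 0, 0, 5, 0], [2.7, 3.75, 0, 0, 0, 5, 0], [2.7, 3.75, 0, 0, 0, 5, 0], [2.7, 3.75, 0, 0, 0, 5, 0], [2.7, 3.75, 0, 0, 0, 5, 0], [0, 0, 0, 0, 0, 0, 0], [0, 0, 0, 0, 0, 0, 0]],
])

```text
clock: 2.85
eef_pos: [516.8, -171.3, 231.2]
tool_rot: [-3.141, 0.001, 1.348]
force: [0.4, -0.6, -0.7]
width: 85.6
gripper_force: 0.0
```

Run:
```python
from h import *
np.set_printoptions(precision=2,suppress=True)
s=ctrl.read_state(); print(s["eef_pos"],np.degrees(s["tool_rot"]),s["force"],s["clock"])
C=cam("wrist"); im,d=get_image("wrist"); save("w1",im)
for t,z in [("tile_grip",27),("tile_hole",0)]:
    for r in place_of(t,"wrist")[:3]: print(t,round(r["p"],2),r["pixel"],atz(C,r["pixel"],z))
hsv=cv2.cvtColor(im,cv2.COLOR_RGB2HSV)
m=cv2.inRange(hsv,(8,70,60),(25,255,255)); m=cv2.morphologyEx(m,cv2.MORPH_OPEN,np.ones((5,5)))
n,l,st,_=cv2.connectedComponentsWithStats(m)
for k in np.argsort(-st[1:,4])[:3]+1:
    bx=cv2.boxPoints(cv2.minAreaRect(np.argwhere(l==k)[:,::-1].astype(np.float32)))
    W=np.array([atz(C,p,5) for p in bx]); e=W[1:]-W[:-1]; print(st[k],bx,W[:,:2],W.mean(0),np.linalg.norm(e,axis=1),np.degrees(np.arctan2(e[:,1],e[:,0])))
# top of building from depth
v,u=np.mgrid[0:384,0:512]; K,R,o=C
P=o+np.stack([(u-K[0,2])/K[0,0]*d,(v-K[1,2])/K[1,1]*d,d],-1)@R.T
mm=(P[...,2]>42)&(P[...,2]<51)&(d>0)&(np.hypot(P[...,0]-520,P[...,1]+171)<60)
r=cv2.minAreaRect(P[mm][:,:2].astype(np.float32)); print("top rect",r,P[mm].mean(0),mm.sum())
```

```text
[ 516.78 -171.29  231.21] [-179.97    0.05   77.25] [ 0.36 -0.59 -0.74] 2.85
tile_grip 0.89 [308.8, 333.4] [ 529.42 -424.62   27.  ]
tile_grip 0.8 [95.5, 166.2] [ 328.78 -134.6    27.  ]
tile_grip 0.71 [262.5, 162.8] [ 518.98 -173.27   27.  ]
tile_hole 0.94 [289.3, 281.0] [ 518.   -354.11    0.  ]
tile_hole 0.71 [161.8, 317.6] [ 322.39 -374.23    0.  ]
tile_hole 0.62 [132.8, 124.3] [376.07 -98.83   0.  ]
[ 234  121  100   73 6905] [[234. 121.]
 [333. 121.]
 [333. 193.]
 [234. 193.]] [[ 496.19 -121.46]
 [ 610.33 -147.15]
 [ 596.98 -235.91]
 [ 474.37 -208.33]] [ 544.47 -178.21    5.  ] [117.    89.76 125.68] [-12.69 -98.56 167.32]
[ 238  245  116   95 5287] [[235.6 276.2]
 [310.  239. ]
 [354.8 328.6]
 [280.4 365.8]] [[ 446.91 -326.75]
 [ 557.46 -293.13]
 [ 596.96 -451.67]
 [ 475.85 -496.48]] [ 519.3  -392.01    5.  ] [115.55 163.38 129.13] [  16.91  -76.01 -159.7 ]
[489   0  23  46 716] [[488.     0.24]
 [503.83  -3.49]
 [514.59  42.27]
 [498.76  46.  ]] [[ 789.11  -59.02]
 [ 805.4   -59.15]
 [ 817.55 -106.98]
 [ 800.63 -107.  ]] [803.17 -83.04   5.  ] [16.3  49.34 16.92] [  -0.47  -75.75 -179.93]
top rect ((519.572509765625, -173.52841186523438), (60.04035186767578, 35.698978424072266), 77.0705795288086) [ 519.48 -174.63   48.56] 1495
```

View pics/w1.png

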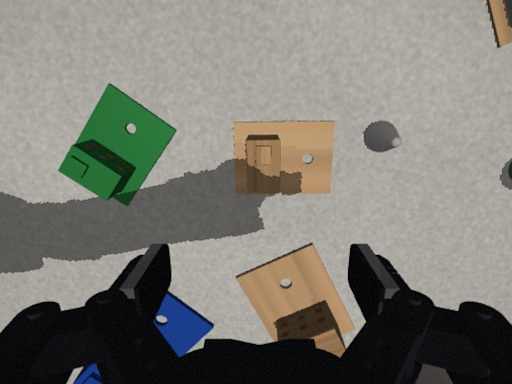

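The wrist picture shows the tile at (284,157), its building top at (263,150) and its hole at (307,158). The depth of the building top gives (519.6,-173.5), 60 x 36 mm, z 48.6 and tile x at -12.9°. That agrees with the sizes given, so I'm grasping.

play_rows([
  [[0.28, -0.22, -3, 0, 0, 0, 0], [0, 0, -4.5, 0, 0, 0, 0], [0, 0, -4.5, 0, 0, 0, 0], [0, 0, -4, 0, 0, 0, 0], [0, 0, -3, 0, 0, 0, 0], [0, 0, -2, 0, 0, 0, 0], [0, 0, -1, 0, 0, 0, 0], [0, 0, 0, 0, 0, 0, 0], [0, 0, 0, 0, 0, 0, 1], [0, 0, 0, 0, 0, 0, 1], [0, 0, 0, 0, 0, 0, 1], [0, 0, 0, 0, 0, 0, 1], [0, 0, 0, 0, 0, 0, 1], [0, 0, 0, 0, 0, 0, 1], [0, 0, 0, 0, 0, 0, 1], [0, 0, 0, 0, 0, 0, 1]],
])

```text
clock: 5.0
eef_pos: [520.6, -173.0, 12.1]
tool_rot: [3.14, 0.0, 1.349]
force: [-0.9, -1.0, 6.1]
width: 35.0
gripper_force: 60.6
```

play_rows([
  [[0, 0, 0.5, 0, 0, 0, 1], [0, 0, 1.5, 0, 0, 0, 1], [0, 0, 3, 0, 0, 0, 1], [0, 0, 4, 0, 0, 0, 1], [0, 0, 3, 0, 0, 0, 1], [0, 0, 0, 0, 0, 0, 1], [0, 0, 0, 0, 0, 0, 1]],
])

```text
clock: 5.88
eef_pos: [519.4, -172.8, 131.1]
tool_rot: [-3.141, 0.0, 1.349]
force: [-0.0, 0.2, -1.2]
width: 35.1
gripper_force: 60.1
```

```bash
cat > pin.py <<'E'
from h import *
np.set_printoptions(precision=2,suppress=True)
def slot(name,x0=(565,150)):
    C=cam(name); im,d=get_image(name); K,R,o=C
    # rectify board top plane z=18 around plot: 0.5mm/px ; col=-y,row=-x
    S=0.5; cx,cy=x0; N=240
    uv=[]; 
    for (c,r) in [(0,0),(N,0),(N,N),(0,N)]:
        X=np.array([cx+(N/2-r)*S, cy+(N/2-c)*S,18.]); p=K@R.T@(X-o); uv.append(p[:2]/p[2])
    H=cv2.getPerspectiveTransform(np.float32(uv),np.float32([(0,0),(N,0),(N,N),(0,N)]))
    return cv2.warpPerspective(im,H,(N,N),flags=cv2.INTER_CUBIC),(lambda c,r:(cx+(N/2-r)*S,cy+(N/2-c)*S)),im,C
if __name__=="__main__":
    s=ctrl.read_state(); print(s["eef_pos"],np.degrees(s["tool_rot"]),s["force"],s["width"],s["clock"])
    out=[]
    for n in ["top","scene","wrist"]:
        w,f,im,C=slot(n); out.append(w)
        for r in place_of("slot_end",n)[:1]: print(n,"slot_end",r["p"],atz(C,r["pixel"],18))
        g=cv2.cvtColor(w,cv2.COLOR_RGB2GRAY); m=(g<0.6*np.median(g)).astype(np.uint8); 
        k,l,st,_=cv2.connectedComponentsWithStats(m)
        for i in np.argsort(-st[1:,4])[:3]+1:
            r=cv2.minAreaRect(np.argwhere(l==i)[:,::-1].astype(np.float32)); e=np.array([f(*p) for p in cv2.boxPoints(r)])
            print(n,st[i,4],f(*r[0]),np.array(r[1])*.5,r[2],e.ravel())
    save("slot%d"%int(s["clock"]*10),cv2.resize(np.hstack(out),(780,260)))
E
python3 pin.py; ls pics
```

```text
[ 519.35 -172.83  131.1 ] [-179.95    0.01   77.28] [-0.02  0.23 -1.19] 35.078871845298906 5.875
top slot_end 0.93 [558.62 155.26  18.  ]
top 1956 (589.0632781982422, 151.90606689453125) [11.16 57.89] 13.324529647827148 [562.19 164.01 618.51 150.67 615.94 139.8  559.61 153.14]
top 51 (588.75, 205.25) [5.5 2.5] 90.0 [591.5 206.5 591.5 204.  586.  204.  586.  206.5]
top 28 (621.25, 91.25) [3.5 1.5] 90.0 [623.   92.  623.   90.5 619.5  90.5 619.5  92. ]
scene slot_end 0.71 [557.28 155.46  18.  ]
scene 1465 (599.1850547790527, 148.12256622314453) [10.42 39.51] 11.481989860534668 [580.86 157.16 619.58 149.3  617.51 139.08 578.79 146.95]
scene 521 (568.4500045776367, 155.1500015258789) [10.36 14.26] 12.52880859375 [562.61 161.75 576.54 158.66 574.29 148.55 560.36 151.64]
crop.png
scene.png
slot58.png
top.png
w1.png
```

View pics/slot58.png

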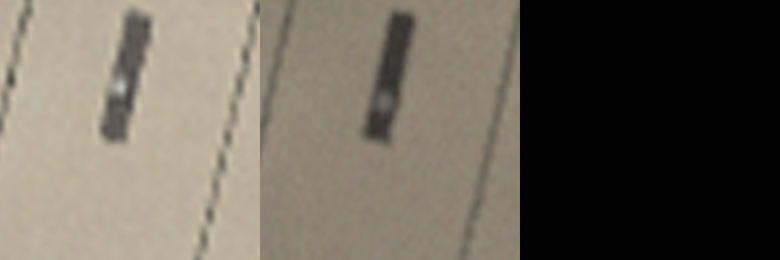

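The rectified slot views show the pin's bright spot at (118,87) from the top camera and (124,101) from the scene camera. Corrected for pin height, both give about (584,152.7). That is on the slot's centre line, about 25 mm from slot_end, with board yaw about -13.4°. I'm carrying the tile over, pin about 84 mm below the plate.

play_rows([
  [[0.1, 2, 0, 0, 0, 0, 1], [0.1, 3.5, 0, 0, 0, 0, 1], [0.1, 3.5, 0, 0, 0, 0, 1], [0.1, 3.5, 0, 0, 0, 0, 1], [0.1, 3.5, 0, 0, 0, 0, 1], [0.1, 3.5, 0, 0, 0, 0, 1], [0.1, 3.5, 0, 0, 0, 0, 1], [0.1, 3.5, 0, 0, 0, -0.6, 1], [0.1, 3.5, 0, 0, 0, 0, 1], [0.1, 2.5, -1, 0, 0, 0, 1], [0.1, 1.3, -2, 0, 0, 0, 1], [0, 0, -2, 0, 0, 0, 1], [0, 0, -1, 0, 0, 0, 1], [0, 0, 0, 0, 0, 0, 1], [0, 0, 0, 0, 0, 0, 1]],
])

```text
clock: 8.05
eef_pos: [531.4, 165.0, 71.7]
tool_rot: [3.141, -0.0, 1.338]
force: [-0.7, -0.4, -1.0]
width: 35.4
gripper_force: 60.0
```

```bash
cat > chk.py <<'E'
from h import *
np.set_printoptions(precision=2,suppress=True)
s=ctrl.read_state(); e=np.array(s["eef_pos"]); y=s["tool_rot"][2]-np.pi/2; u=np.array([np.cos(y),np.sin(y)])
print(e,np.degrees(s["tool_rot"]),np.degrees(y),s["force"],s["torque"],s["clock"],"hole exp",e[:2]+55*u,"under",e[2]-12)
for n in ["top","scene","wrist"]:
    C=cam(n); im,d=get_image(n)
    for t,z in [("tile_hole",e[2]-7),("slot_end",18)]:
        for r in place_of(t,n): 
            X=atz(C,r["pixel"],z)
            if np.hypot(*(X[:2]-[575,150]))<60: print(n,t,round(r["p"],2),r["pixel"],X)
    save("%s_%d"%(n,s["clock"]*10),im)
a=cv2.imread("pics/top_%d.png"%(s["clock"]*10))[130:220,140:260]; b=cv2.imread("pics/scene_%d.png"%(s["clock"]*10))[170:305,255:405]
cv2.imwrite("pics/v_%d.png"%(s["clock"]*10),np.hstack([cv2.resize(a,(400,300),interpolation=2),cv2.resize(b,(400,300),interpolation=2)]))
print("v_%d"%(s["clock"]*10))
E
python3 chk.py
```

```text
[531.41 164.96  71.65] [179.96  -0.02  76.65] -13.352594680014688 [-0.74 -0.45 -0.97] [-0.    0.04 -0.02] 8.05 hole exp [584.92 152.26] under 59.65385915237141
top tile_hole 0.94 [195.6, 165.0] [589.94 150.74  64.65]
top slot_end 0.86 [195.1, 178.0] [558.57 158.76  18.  ]
scene tile_hole 0.85 [337.6, 232.4] [583.71 161.08  64.65]
scene slot_end 0.83 [332.8, 235.2] [561.53 155.97  18.  ]
wrist tile_hole 0.65 [357.1, 234.8] [582.04 155.94  64.65]
v_80
```

Run:
```python
import cv2,numpy as np
w=cv2.imread("pics/wrist_80.png"); v=cv2.imread("pics/v_80.png")
c=cv2.resize(w[165:315,255:455],(400,300),interpolation=2); cv2.imwrite("pics/c80.png",np.vstack([v,np.hstack([c,cv2.resize(w,(400,300))])]))
```

```text
(no output)
```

View pics/c80.png

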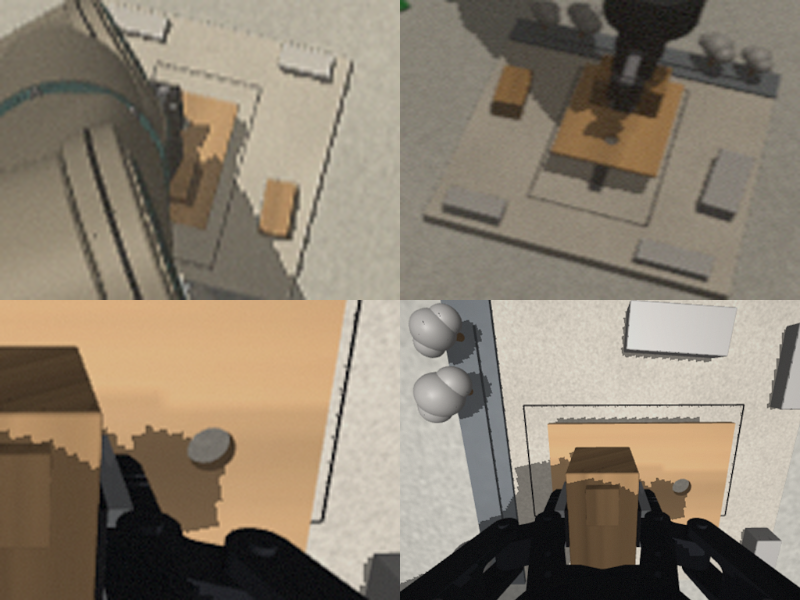

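The wrist view (lower left) shows the hole at about wrist pixel (361,238). The plate lies parallel to the plot outline.

```bash
cat > hole.py <<'E'
from h import *
np.set_printoptions(precision=2,suppress=True)
def hole(under):
    C=cam("wrist"); im,d=get_image("wrist"); s=ctrl.read_state(); e=np.array(s["eef_pos"])
    hsv=cv2.cvtColor(im,cv2.COLOR_RGB2HSV); m=(hsv[...,1]<60).astype(np.uint8); m[:,:335]=0; m[:,395:]=0; m[:205]=0; m[275:]=0
    n,l,st,c=cv2.connectedComponentsWithStats(m)
    for k in range(1,n):
        if 100<st[k,4]<700: print(st[k],c[k],atz(C,c[k],under+5),atz(C,c[k],under))
E
python3 - <<'E'
from hole import *
hole(59.65)
E
```

```text
[349 229  21  18 275] [358.97 237.37] [582.55 154.32  64.65] [583.74 151.49  59.65]
```

play_rows([
  [[0, 0, -0.6, 0, 0, 0, 1], [0, 0, -0.8, 0, 0, 0, 1], [0, 0, -0.7, 0, 0, 0, 1], [0, 0, -0.5, 0, 0, 0, 1], [0, 0, -0.2, 0, 0, 0, 1], [0, 0, -0.1, 0, 0, 0, 1], [0, 0, -0.1, 0, 0, 0, 1], [0, 0, -0.1, 0, 0, 0, 1], [0, 0, -0.1, 0, 0, 0, 1], [0, 0, 0, 0, 0, 0, 1], [0, 0, 0, 0, 0, 0, 1]],
])

```text
clock: 9.93
eef_pos: [531.1, 165.2, 39.3]
tool_rot: [3.142, -0.0, 1.339]
force: [-0.1, 0.5, -1.2]
width: 35.4
gripper_force: 60.0
```

play_rows([
  [[0, 0, -0.05, 0, 0, 0, 1], [0, 0, -0.05, 0, 0, 0, 1], [0, 0, 0, 0, 0, 0, 1], [0, 0, 0, 0, 0, 0, 1]],
])

```text
clock: 10.42
eef_pos: [531.0, 165.2, 38.3]
tool_rot: [-3.142, -0.0, 1.338]
force: [-0.7, 0.1, -0.8]
width: 35.0
gripper_force: 60.0
```

play_rows([
  [[0, 0, -0.05, 0, 0, 0, 1], [0, 0, -0.05, 0, 0, 0, 1], [0, 0, 0, 0, 0, 0, 1], [0, 0, 0, 0, 0, 0, 1]],
])

```text
clock: 10.92
eef_pos: [531.0, 165.2, 37.3]
tool_rot: [-3.142, -0.0, 1.339]
force: [-0.4, 0.2, -1.3]
width: 35.4
gripper_force: 60.0
```

play_rows([
  [[0, 0, -0.05, 0, 0, 0, 1], [0, 0, -0.05, 0, 0, 0, 1], [0, 0, -0.05, 0, 0, 0, 1], [0, 0, 0, 0, 0, 0, 1], [0, 0, 0, 0, 0, 0, 1]],
])

```text
clock: 11.55
eef_pos: [531.0, 165.2, 35.8]
tool_rot: [3.142, -0.0, 1.339]
force: [0.4, 0.8, -0.5]
width: 35.8
gripper_force: 60.0
```

```bash
python3 chk.py
python3 - <<'E'
from hole import *
hole(24)
w=get_image("wrist")[0]; save("w2",np.vstack([cv2.resize(w,(400,300)),cv2.resize(w[190:280,310:430],(400,300),interpolation=2)]))
import glob,os
a=cv2.imread(sorted(glob.glob("pics/v_*.png"),key=os.path.getmtime)[-1]); cv2.imwrite("pics/c2.png",np.hstack([cv2.imread("pics/w2.png"),np.vstack([a[:,:400],a[:,400:]])]))
E
```

```text
[531.04 165.17  35.82] [180.    -0.    76.69] -13.308379958085396 [ 0.45  0.83 -0.53] [-0.03  0.    0.06] 11.55 hole exp [584.57 152.51] under 23.81774981475109
top tile_hole 0.94 [198.2, 170.2] [581.65 148.12  28.82]
scene tile_hole 0.92 [330.6, 242.9] [590.68 149.8   28.82]
wrist tile_hole 0.82 [356.8, 236.6] [581.43 154.99  28.82]
v_115
[349 229  21  20 304] [359.13 238.38] [582.45 153.78  29.  ] [583.64 150.94  24.  ]
```

View pics/c2.png

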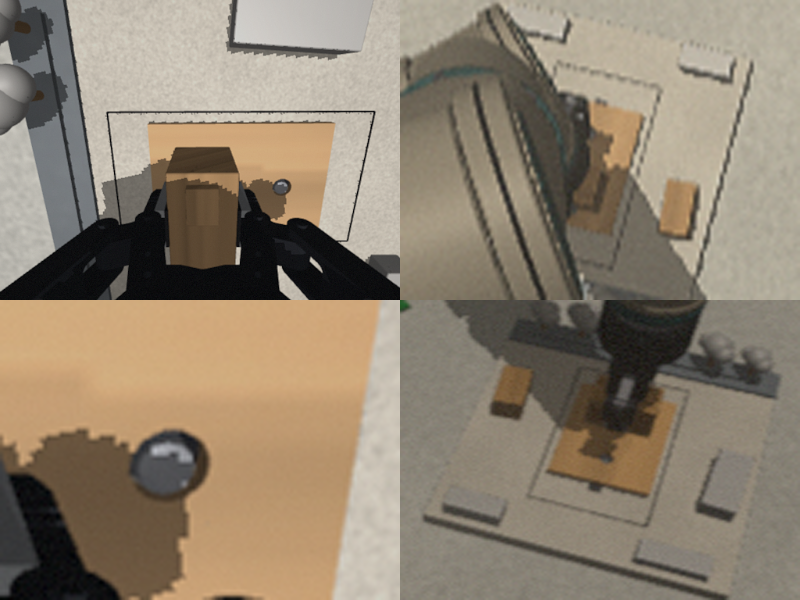

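The close crop (lower left) shows the bright pin top inside the hole, centred at about crop (170,465) with an even gap around it. The tile is already dropping over the pin with no force on it. I'm lowering gently.

play_rows([
  [[0, 0, -0.05, 0, 0, 0, 1], [0, 0, -0.05, 0, 0, 0, 1], [0, 0, -0.05, 0, 0, 0, 1], [0, 0, -0.05, 0, 0, 0, 1], [0, 0, -0.05, 0, 0, 0, 1], [0, 0, -0.05, 0, 0, 0, 1], [0, 0, 0, 0, 0, 0, 1], [0, 0, 0, 0, 0, 0, 1]],
])

```text
clock: 13.1
eef_pos: [531.0, 165.2, 32.8]
tool_rot: [3.142, -0.0, 1.339]
force: [0.6, 0.6, -1.6]
width: 35.4
gripper_force: 60.0
```

play_rows([
  [[0, 0, -0.05, 0, 0, 0, 1], [0, 0, -0.05, 0, 0, 0, 1], [0, 0, -0.05, 0, 0, 0, 1], [0, 0, -0.05, 0, 0, 0, 1], [0, 0, -0.05, 0, 0, 0, 1], [0, 0, 0, 0, 0, 0, 1], [0, 0, 0, 0, 0, 0, 1]],
])

```text
clock: 13.98
eef_pos: [531.0, 165.2, 30.3]
tool_rot: [3.142, -0.0, 1.338]
force: [-0.4, -0.1, -0.6]
width: 35.0
gripper_force: 59.9
```

play_rows([
  [[0, 0, -0.05, 0, 0, 0, 1], [0, 0, -0.05, 0, 0, 0, 1], [0, 0, 0, 0, 0, 0, 1], [0, 0, 0, 0, 0, 0, 1]],
])

```text
clock: 14.48
eef_pos: [531.0, 165.2, 30.1]
tool_rot: [3.141, -0.0, 1.339]
force: [-2.5, -0.7, 6.8]
width: 35.9
gripper_force: 61.0
```

play_rows([
  [[0, 0, -0.05, 0, 0, 0, 1], [0, 0, -0.05, 0, 0, 0, 1], [0, 0, 0, 0, 0, 0, 1], [0, 0, 0, 0, 0, 0, 1]],
])

```text
clock: 14.98
eef_pos: [531.0, 165.2, 30.1]
tool_rot: [3.141, 0.0, 1.339]
force: [-3.9, -1.4, 17.2]
width: 35.3
gripper_force: 62.1
```

It is seated at underside height 18.0 with the force building up on the board, so I'm easing off and releasing.

play_rows([
  [[0, 0, 0.1, 0, 0, 0, 1], [0, 0, 0.08, 0, 0, 0, 1], [0, 0, 0, 0, 0, 0, 0.6], [0, 0, 0, 0, 0, 0, 0.4], [0, 0, 0, 0, 0, 0, 0.2], [0, 0, 0, 0, 0, 0, 0.1], [0, 0, 0, 0, 0, 0, 0.1], [0, 0, 0, 0, 0, 0, 0.1], [0, 0, 0, 0, 0, 0, 0.1], [0, 0, 1, 0, 0, 0, 0.1], [0, 0, 2, 0, 0, 0, 0.1], [0, 0, 4, 0, 0, 0, 0.1], [0, 0, 5, 0, 0, 0, 0.1], [0, 0, 5, 0, 0, 0, 0.1], [0, 0, 0, 0, 0, 0, 0.1], [0, 0, 0, 0, 0, 0, 0.1]],
])

```text
clock: 16.98
eef_pos: [530.7, 164.9, 200.4]
tool_rot: [3.141, 0.0, 1.338]
force: [-0.0, -0.6, 0.0]
width: 76.7
gripper_force: 0.0
```

Run:
```python
from h import *
np.set_printoptions(precision=2,suppress=True)
s=ctrl.read_state(); print(s["eef_pos"],s["force"],s["width"],s["clock"])
C=cam("wrist"); im,d=get_image("wrist"); K,R,o=C
v,u=np.mgrid[0:384,0:512]; P=o+np.stack([(u-K[0,2])/K[0,0]*d,(v-K[1,2])/K[1,1]*d,d],-1)@R.T
mm=(P[...,2]>62)&(P[...,2]<70)&(d>0)&(np.hypot(P[...,0]-531,P[...,1]-165)<60)
print(P[mm].mean(0),cv2.minAreaRect(P[mm][:,:2].astype(np.float32)))
hs=cv2.cvtColor(im,cv2.COLOR_RGB2HSV); q=(abs(P[...,2]-23)<6)&(d>0)&(hs[...,1]>70)&(np.hypot(P[...,0]-560,P[...,1]-158)<80)
A=np.c_[P[q][:,:2],np.ones(q.sum())]; f=np.linalg.lstsq(A,P[q][:,2],rcond=None)[0]; print("plane",np.degrees(f[:2]),"z at hole",f@[584.5,152.5,1],q.sum())
save("end",im)
```

```text
[530.69 164.91 200.36] [-0.01 -0.59  0.02] 76.74901852595679 16.975
[529.85 163.93  66.58] ((530.0272827148438, 164.3970184326172), (60.61159896850586, 35.97806167602539), 77.16263580322266)
plane [-0.04 -0.02] z at hole 22.640115422603778 6503
```

View pics/end.png

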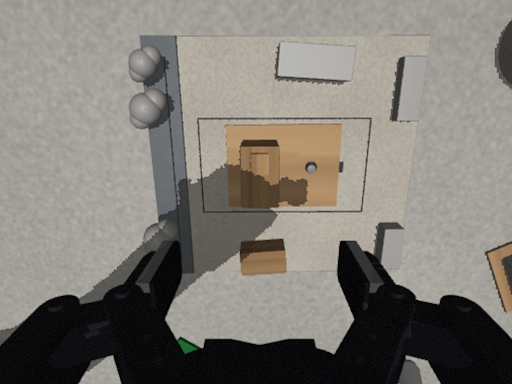

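The picture shows the tile flat on the board and parallel to the outline, with the pin inside its hole at (311,168). The building is on the tree side, the loose blocks are in place and the gripper is clear. The plate's top measures z 22.6 with a tilt of about 0°. I'm handing in.

```bash
python3 -c "
from cell import workorder; print(workorder.finish_job())"
```

```text
the job is handed in; nothing more can be done
None
```

The tile lies flat on the board with the pin in its hole and its building towards the trees. It is released with the arm clear, and I handed the job in at about 17 s; the hand-in gave no verdict.

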